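# Fetch a sample from the storage carousel and stand it on the balance

## Task

The yellow-capped sample bottle is at the far side of the covered storage carousel: turn the carousel (its knob stands out of the roof) until that bottle stands under the hatch, and lift the hatch past its balance point so that its struts hold it fully open by themselves. Then take the yellow-capped bottle out through the hatch opening and set it down gently, upright, in the middle of the balance's round steel pan. Leave the hatch open, leave the blue-capped bottles standing in the carousel, and do not push or knock over the other things on the bench.

Things in the scene. Friction and masses are not known exactly. Their poses are not given: they have to be found in the camera images.
- yellow_bottle_mid (a point): the sample bottle to fetch: white plastic cylinder 36 mm in diameter and 75 mm tall, with a yellow cap 36 mm wide over its top 23 mm; about 70 g. The point is the bottle's centre, half-way up (37.5 mm above its foot); its z axis points up the bottle. It stands loose in a carousel compartment, so it can lie up to 20 mm off the compartment's middle
- blue_bottle1_mid (a point): a like bottle with a blue cap, same sizes, the point at its centre; stays in the carousel
- blue_bottle2_mid (a point): a like bottle with a blue cap, the point at its centre; stays in the carousel
- blue_bottle3_mid (a point): a like bottle with a blue cap, the point at its centre; stays in the carousel
- blue_bottle4_mid (a point): a like bottle with a blue cap, the point at its centre; stays in the carousel
- station: the fixed carousel station: square housing 300 x 300 mm, 119 mm tall, white below, clear above, with a clear roof 4 mm thick (top at 119 mm). Origin on the bench under the turning axis; z up, its -x side is the front with the hatch opening. The roof opening reaches from 140 to 45 mm before the axis (station x -0.140 to -0.045) and 70 mm to either side (station y)
- window (a point): the place under which the wanted bottle must stand: the point in the plane of the roof's top (119 mm up), 88 mm in front of the turning axis (station x = -0.088, y = 0), in the middle of the opening
- carousel (a joint): angle of the carousel in the station, rad, growing anticlockwise seen from above. The carousel is a disc of 244 mm with six 60-degree compartments, floor 30 mm above the bench, bottles about 85 mm from the axis; partitions rise to 60 mm and an outer rim to 52 mm above the bench. It turns freely both ways, without any stop in the first full turn, against about 0.06 N m of dry friction, and stays where it is left
- knob_grip (a point): the carousel's turning knob, fixed to the carousel and standing out of the roof on its axis: a black upright bar 50 mm long (along this point's x), 14 mm thick (along its y), reaching from 128 to 164 mm above the bench. The point is on the axis 150 mm above the bench and turns with the carousel; z up
- hatch (a joint): opening angle of the hatch, rad: 0 shut, 1.75 fully open. The hatch's weight shuts it below the balance point and the struts carry it on to fully open above it; the balance point lies between 0.55 and 0.9 rad (hidden, varies). Lifting it at the bar takes less than 2 N
- hatch_bar (a point): middle of the hatch's lifting bar: a round steel bar 10 mm thick, 72 mm long between the middles of its two 8 mm posts (64 mm free), parallel to the hinge, 40 mm above the hatch's underside (about 30 mm free between bar and hatch). It is near the hatch's free edge, 125 mm from the hinge; the point's frame turns with the hatch: x along the bar and the hinge, -y from the hinge to the free edge, z out of the hatch's upper face
- hatch_hinge (a point): point on the hatch's hinge line, on the roof's top at the opening's left edge as the robot sees it (station x = -0.0925, y = +0.070, z = 0.119); the hinge line runs along this point's x. The clear blue-edged hatch is 100 mm along the hinge, 144 mm across and 5 mm thick; its free edge rises and swings over to the station's +y side, and fully open it stands leaning 10 degrees beyond upright
- balance: laboratory balance, fixed: white box 260 x 190 mm, 56 mm tall, its display at its -x side; origin on the bench under its middle, x along its 260 mm
- pan (a point): centre of the upper face of the balance's round steel pan, 120 mm in diameter, 70 mm above the bench
- glass_bottle: loose bystander: glass bottle with a blue cap, 80 mm in diameter, 150 mm tall; origin at its foot
- amber_bottle: loose bystander: amber bottle with a black cap, 66 mm in diameter, 130 mm tall; origin at its foot
- beaker: loose bystander: glass beaker 70 mm in diameter, 85 mm tall; origin at its foot

How it is judged:
On the way, in this order (a step that is already met when the one before it is completed fails the run):
1. the yellow-capped bottle stands in the carousel under the hatch opening (within 40 mm of its middle) and the hatch is open and held by its struts (horizontal distance between yellow_bottle_mid and window below 0.04 m and height (world z) of yellow_bottle_mid below 0.075 m and value of joint hatch above 1.55 rad and contact force between hatch and the arm below 0.1 N and contact force between hatch and the fingers below 0.1 N), for 0.2 s.
2. the bottle has been lifted out of the station (height (world z) of yellow_bottle_mid above 0.165 m), for 0.05 s.
At the end, for the whole second after the job is handed in: the yellow-capped bottle stands upright (within 0.1 rad) and at rest on the balance's pan, its axis within 30 mm of the pan's centre, released; the hatch stands open at more than 1.55 rad; the blue-capped bottles still stand upright (within 0.2 rad) in the carousel (horizontal distance between yellow_bottle_mid and pan below 0.03 m and z of yellow_bottle_mid in the frame of pan between 0.033 and 0.043 m and angle between yellow_bottle_mid's own z axis and vertical below 0.1 rad and linear speed of yellow_bottle below 0.02 m/s and value of joint hatch above 1.55 rad and z of each of blue_bottle1_mid, blue_bottle2_mid, blue_bottle3_mid, blue_bottle4_mid in the frame of station above 0.06 m and horizontal distance between each of blue_bottle1_mid, blue_bottle2_mid, blue_bottle3_mid, blue_bottle4_mid and station below 0.125 m and angle between each of blue_bottle1_mid, blue_bottle2_mid, blue_bottle3_mid, blue_bottle4_mid's own z axis and vertical below 0.2 rad); the robot touches nothing.
It fails at once if a blue-capped bottle was tipped over (more than 0.35 rad) or lifted (angle between any of blue_bottle1_mid, blue_bottle2_mid, blue_bottle3_mid, blue_bottle4_mid's own z axis and vertical above 0.35 rad or height (world z) of any of blue_bottle1_mid, blue_bottle2_mid, blue_bottle3_mid, blue_bottle4_mid above 0.09 m).
It fails at once if the yellow-capped bottle was dropped (moving faster than 0.6 m/s while nothing grips it) (linear speed of yellow_bottle above 0.6 m/s and contact force between yellow_bottle and the fingers below 0.05 N).
It fails at once if a bystander on the bench was pushed by more than 30 mm or knocked over (distance of any of glass_bottle, amber_bottle, beaker from where it was at the start of the episode above 0.03 m or angle between any of glass_bottle, amber_bottle, beaker's own z axis and vertical above 0.4 rad).
It also fails if it takes over 72 s, if anything falls off the work surface, if the arm or the gripper's body presses on something with over 40 N, if the wrist force passes 120 N, or if a joint passes its speed limit or range.

## Robot

A 6-joint arm with a two-finger parallel gripper is mounted at the origin on the work surface. World frame = base frame: x ahead of the robot, y to its left, z up, the work surface at z = 0. Lengths are in m, angles in rad, forces in N, time in s.
With the tool pointing down it reaches from about 0.425 to 0.95 m from the base axis. Payload 3.5 kg.
Tool frame: the origin (TCP) lies at the very end of the fingers, on their centre line; the grasp point (between the pads) lies 19 mm behind it; z points along the fingers, y is the direction in which the jaws open and shut (so a half turn about z gives the same grasp; the last joint's range is limited). The gripper opens to 85 mm and grips with 20 to 120 N. Pads are 22 mm wide; open, the fingers measure 114 mm over their backs; the gripper's body (76 mm by 85 mm) begins 54 mm behind the grasp point. The pads swing forward as they close: fully open they stand 13 mm farther back than shut.
Start: joints at [-1.286, 0.286, 1.577, -0, 1.279, -0.15], TCP at [0.284, -0.612, 0.198] pointing down, gripper open.
Joint ranges: [-2.77, 2.77], [-0.9, 2.22], [0.21, 2.48], [-1.53, 4.67], [0.24, 2.81], [-2.84, 2.84]. Speed limits (rad/s): [2.79, 2.79, 3.14, 3.14, 3.14, 3.14].

## Interface

Orientations are given as a unit quaternion [x, y, z, w].
In Python, from plant import get_state, read_camera, sign_off gives the robot as it stands.
- The arm moves only by the tool step_arm, never from a script. Its argument "targets" is a list that holds one entry, the list of rows, each a list of 5 numbers: the opening, from 0 (shut) to 1 (fully open), then the shift along the tool's x, y, z each as a share of 4 cm, from -1 to 1, then the turn about the tool's z as a share of 5 degrees, from -1 to 1. A call has 1 to 10 rows; each row shifts and turns the commanded pose from where the row before left it, along the tool's axes as they then stand; what a row does not reach is not made up. A row lasts 1/12 s, in which the tool goes at most 41.7 mm and 7.16 degrees, less where a joint would pass 70% of its speed; a pose out of reach is approached as far as the arm can. A call with a number of a shift or a turn outside -1 to 1 is refused whole. A call with a gripper value outside its range is refused whole. The fingers move at their own pace and stop on an object; "squeeze" is the grip in N (left out, the last holds). Time passes only in rows, so rows that do not move let the fingers close. It gives the time, the measured TCP pose, the force and the opening at its end, in the units of the state.
- get_state(): the state, without advancing time (a new reading comes with each control period).
- read_camera(name): name is "scene" or "top" or "wrist"; returns a dict with "pixels" (420x560x3 uint8, red, green, blue), "range_z" (420x560 float32, m along the optical axis (not along the pixel's ray), 0 where there is no reading), "mtx" (3x3 intrinsics, pixels), "k1" (the pictures are not rectified: a ray, as slopes to the right and down, at radius r is drawn at 1 + k1 r^2 times it, then the intrinsics apply), "rvec" (rotation vector, rad) and "tvec" (3), from world to camera coordinates, as OpenCV has them. Camera axes: x right, y down, z forward; pixel columns grow to the right and rows downward; lengths in m; the calibration is good to about 2 mm. A picture is of the moment at which its call begins.
- sign_off(): hands the job in, once; it reports no verdict.
The state is a dict: "time": time; "qpos": joint angles; "dq": joint speeds; "joint_efforts": joint torques, N m; "eef_pos": TCP position; "tcp_rot": TCP orientation; "contact_force": force on the tool from outside, world axes, zero at the start; "wrist_torque": the same for the moment, N m; "opening": opening from 0.0 (shut) to 1.0 (fully open).
Only numpy, scipy, OpenCV 4.12 (cv2) and the standard library are available. Lean on these libraries where they do the work, as an engineer would, in place of code of your own. Each camera call takes 0.05 s, during which the arm holds its last target.

## Working session

There is one attempt and no reset: what is moved stays moved. The work goes in short steps, Python scripts to look and compute and a tool call to move; the robot and the scene stay as the last step left them, time stands still between calls to the robot, and variables do not carry over. Pictures are saved under pics/ and viewed, and the job is handed in when it is done.

Besides the shell and the picture viewer there is one more tool, called by a JSON object that holds its "op" and its "data", one argument or row to a line. step_arm: Moves the arm, as the interface text tells. Shift numbers are shares of 4 cm and turn numbers shares of 5 degrees, none past 1 either way. Its arguments: {"type":"object","properties":{"targets":{"type":"array"},"squeeze":{"type":"number"}},"required":["targets"]}

```bash
mkdir -p pics; ls; cat > h.py <<'E'
import numpy as np,cv2,sys
sys.path.insert(0,'.')
from plant import get_state, read_camera, sign_off
def cam(n):
    c=read_camera(n); c['R']=cv2.Rodrigues(np.array(c['rvec'],float))[0]; c['t']=np.array(c['tvec'],float).ravel(); c['C']=-c['R'].T@c['t']; c['K']=np.array(c['mtx'],float); return c
def dist(c): return np.array([c['k1'],0,0,0],float)
def rays(c,uv):
    n=cv2.undistortPoints(np.array(uv,float).reshape(-1,1,2),c['K'],dist(c)).reshape(-1,2)
    return np.c_[n,np.ones(len(n))]@c['R']
def plane(c,uv,z):
    d=rays(c,uv); s=(z-c['C'][2])/d[:,2]; return c['C']+d*s[:,None]
def depthpt(c,uv):
    d=rays(c,uv); return np.array([c['C']+d[i]*c['range_z'][int(round(v)),int(round(u))] for i,(u,v) in enumerate(uv)])
def proj(c,P): return cv2.projectPoints(np.array(P,float).reshape(-1,1,3),np.array(c['rvec'],float),c['t'],c['K'],dist(c))[0].reshape(-1,2)
def tri(cs,uvs):
    A=np.zeros((3,3));b=np.zeros(3)
    for c,uv in zip(cs,uvs):
        d=rays(c,[uv])[0];d/=np.linalg.norm(d);M=np.eye(3)-np.outer(d,d);A+=M;b+=M@c['C']
    return np.linalg.solve(A,b)
def save(c,n): cv2.imwrite(f'pics/{n}.png',c['pixels'][:,:,::-1])
E
python3 - <<'E'
from h import *
print(get_state())
for n in ['scene','top','wrist']:
    c=cam(n);save(c,n+'0');print(n,c['C'],c['K'].ravel(),c['k1'],c['R'][2])
E
```

```text
pics
{'time': 0.0, 'qpos': array([-1.28604331e+00,  2.87198054e-01,  1.57818533e+00,  2.02145706e-05,
        1.27860524e+00, -1.50000827e-01]), 'dq': array([-3.43666662e-04, -6.05503135e-05,  6.60371256e-04,  3.19010548e-04,
       -1.47544762e-03,  9.85311886e-05]), 'joint_efforts': array([ 1.78768369e-04, -4.05977941e+01, -2.92626446e+01, -1.62796832e-04,
        5.73025012e-03,  2.27073315e-06]), 'eef_pos': array([ 0.28412231, -0.61147403,  0.19652117]), 'tcp_rot': array([ 9.76466455e-01,  2.15666009e-01, -7.10009843e-05, -1.19591726e-03]), 'contact_force': array([-0.3439478 ,  0.81868567,  0.86843791]), 'wrist_torque': array([-0.0111944 ,  0.03414965,  0.00344404]), 'opening': 0.9981484559309589}
scene [ 1.34305121 -0.17188338  0.86482391] [431.92901247   0.         282.14535715   0.         431.92901247
 206.34375107   0.           0.           1.        ] -0.106978410438228 [-0.70564157  0.191516   -0.68219616]
top [0.45663933 0.0583528  1.50424843] [436.20453844   0.         269.55508046   0.         436.20453844
 211.8031323    0.           0.           1.        ] 0.03893474076935575 [ 0.09637949 -0.0074314  -0.99531692]
wrist [ 0.34569887 -0.58449689  0.37281749] [316.51328827   0.         278.88779522   0.         316.51328827
 215.2997151    0.           0.           1.        ] 0.025306414017853364 [-0.24233821 -0.11003988 -0.96393123]
```

View pics/scene0.png

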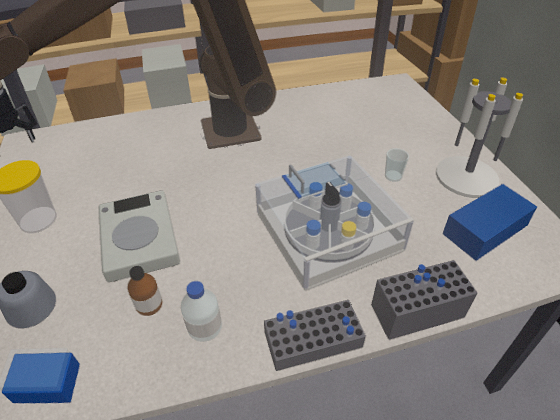

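View pics/top0.png

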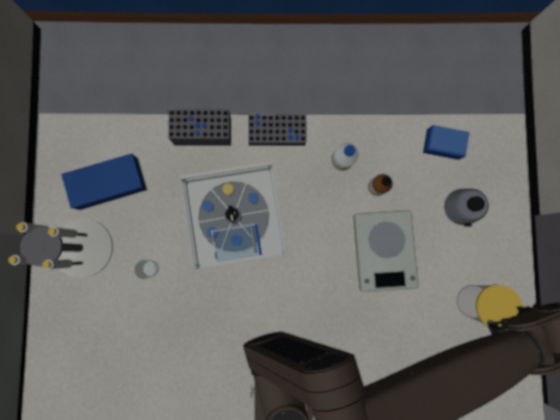

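View pics/wrist0.png

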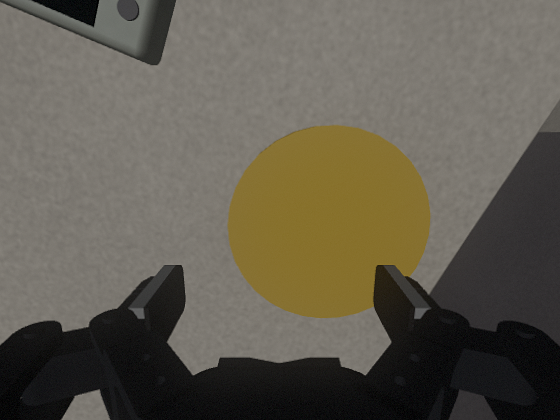

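The scene shows the station with its yellow cap at about (348,229), the balance at (135,232) and the amber and glass bottles between them. In the top view the station is at (235,215), the pan at (387,240) and the hatch at (237,243). The wrist view looks down on a big yellow jar lid under the tool. Next I'll zoom in.

```bash
python3 - <<'E'
from h import *
for n,(x0,y0,w,hh) in {'top':(175,155,130,120),'scene':(245,150,175,140)}.items():
    c=cam(n);im=c['pixels'][y0:y0+hh,x0:x0+w,::-1]
    s=780//w if 780//w*hh<=600 else 600//hh
    im=cv2.resize(im,None,fx=s,fy=s,interpolation=cv2.INTER_CUBIC)
    for k in range(0,w,20): cv2.putText(im,str(x0+k),(k*s,10),0,.4,(0,0,255),1)
    for k in range(0,hh,20): cv2.putText(im,str(y0+k),(0,k*s+10),0,.4,(0,0,255),1)
    cv2.imwrite(f'pics/{n}_crop.png',im)
E
```

```text
(no output)
```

View pics/top_crop.png

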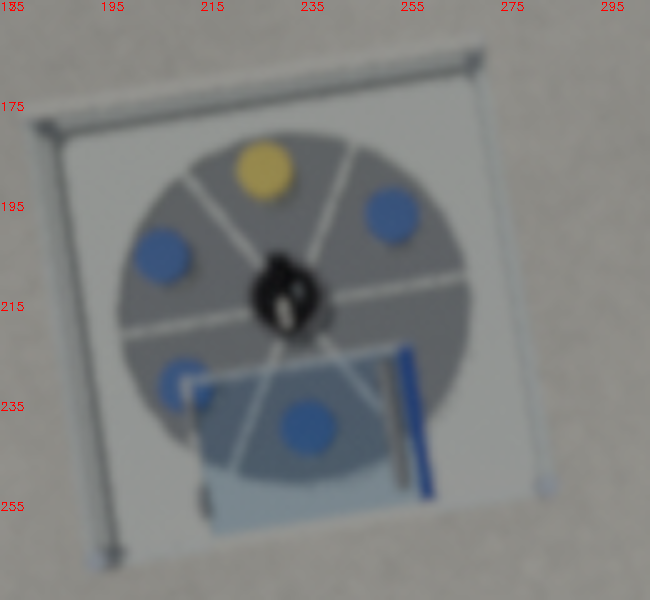

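View pics/scene_crop.png

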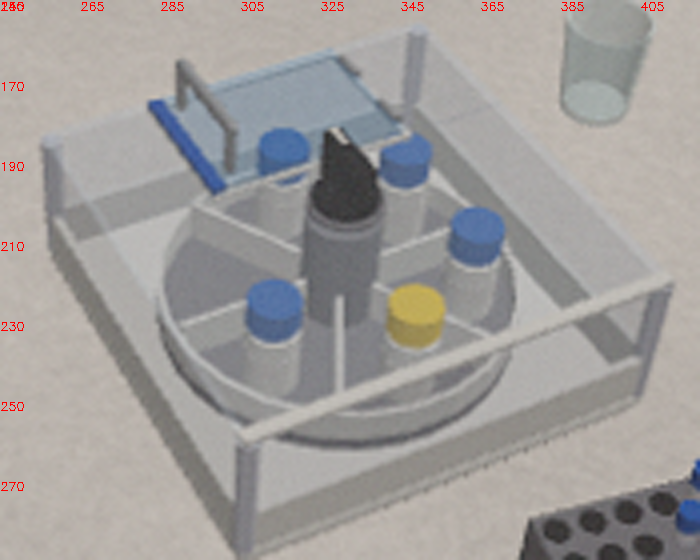

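```bash
python3 - <<'E'
from h import *
T=cam('top');S=cam('scene')
def caps(c,lo,hi,box):
    hsv=cv2.cvtColor(c['pixels'],cv2.COLOR_RGB2HSV);m=cv2.inRange(hsv,lo,hi)
    x0,y0,x1,y1=box;q=np.zeros_like(m);q[y0:y1,x0:x1]=m[y0:y1,x0:x1]
    n,l,st,ce=cv2.connectedComponentsWithStats(q)
    return [(ce[i].round(1),st[i,4]) for i in range(1,n) if st[i,4]>15]
yl=caps(T,(20,90,60),(35,255,255),(175,155,305,275));ys=caps(S,(20,90,60),(35,255,255),(245,150,420,290));print(yl,ys)
print('yellow',tri([T,S],[yl[0][0],ys[0][0]]),plane(T,[yl[0][0]],.105))
print('blue',caps(T,(100,110,60),(120,255,255),(175,155,305,275)),caps(S,(100,110,60),(120,255,255),(245,150,420,290)))
# roof corners (top ends of posts)
t=[(175+42/5,155+127/5),(175+474/5,155+58/5),(175+545/5,155+487/5),(175+97/5,155+562/5)]
s=[(245+655/4,150+285/4),(245+245/4,150+438/4),(245+52/4,150+147/4),(245+415/4,150+35/4)]
for a,b in zip(t,s): print('corner',tri([T,S],[a,b]),plane(T,[a],.119)[0],plane(S,[b],.119)[0])
# pan
for c,guess in ((T,(387,240)),(S,(135,232))): print('pan',plane(c,[guess],.07))
print(tri([T,S],[(387,240),(135,232)]))
for n,g in (('amber',(379,183)),('glass',(345,155)),('beaker',(148,268))): print(n,plane(T,[g],.1))
E
```

```text
[(array([227.5, 188.6]), np.int32(84))] [(array([348.4, 228.2]), np.int32(181))]
yellow [0.66839721 0.18316902 0.09377363] [[0.66740363 0.18401776 0.105     ]]
blue [(array([253. , 197.7]), np.int32(73)), (array([207.2, 205.9]), np.int32(72)), (array([257.2, 237. ]), np.int32(73)), (array([209.3, 231. ]), np.int32(28)), (array([236.1, 240.1]), np.int32(99))] [(array([291.5, 186.2]), np.int32(91)), (array([315., 187.]), np.int32(104)), (array([347. , 187.6]), np.int32(55)), (array([364.3, 206. ]), np.int32(88)), (array([313.2, 224.6]), np.int32(104)), (array([417. , 278.6]), np.int32(40))]
corner [0.69543609 0.32955068 0.10275012] [0.69150224 0.32398923 0.119     ] [0.70977324 0.32154028 0.119     ]
corner [0.74068099 0.04724726 0.10140274] [0.73708637 0.04728409 0.119     ] [0.75459195 0.04229914 0.119     ]
corner [0.46173975 0.00078577 0.10301215] [0.46187353 0.00228228 0.119     ] [ 0.48000719 -0.00366076  0.119     ]
corner [0.41418972 0.28541324 0.1045162 ] [0.41499187 0.28409067 0.119     ] [0.43170462 0.27561789 0.119     ]
pan [[ 0.50305298 -0.33761278  0.07      ]]
pan [[ 0.50864677 -0.33928329  0.07      ]]
[ 0.50319577 -0.33976697  0.06460275]
amber [[ 0.68716008 -0.30811045  0.1       ]]
glass [[ 0.7797456  -0.19906398  0.1       ]]
beaker [[0.41282453 0.43392313 0.1       ]]
```

{"op": "step_arm", "data": {
  "targets": [
    [[1, 0, 0, -1, 0], [1, 0, 0, -1, 0], [1, 0, 0, -1, 0], [1, 0, 0, -0.9, 0], [1, 0.66, -0.745, 0, 0], [1, 0.66, -0.745, 0, 0], [1, 0.66, -0.745, 0, 0], [1, 0.66, -0.745, 0, 0], [1, 0.66, -0.745, 0, 0], [1, 0.66, -0.745, 0, 0]]
  ]
}}

```text
time: 1.18
eef_pos: [0.3528, -0.3814, 0.354]
tcp_rot: [0.977, 0.215, 0.0, 0.0]
contact_force: [1.3, 0.1, 0.6]
opening: 0.999
```

{"op": "step_arm", "data": {
  "targets": [
    [[1, 0.66, -0.745, 0, 0], [1, 0.66, -0.745, 0, 0], [1, 0.66, -0.745, 0, 0], [1, 0.66, -0.745, 0, 0], [1, 0.66, -0.745, 0, 0], [1, 0.66, -0.745, 0, 0], [1, 0.66, -0.745, 0, 0], [1, 0.66, -0.745, 0, 0], [1, 0.66, -0.745, 0, 0], [1, 0.66, -0.745, 0, 0]]
  ]
}}

```text
time: 2.02
eef_pos: [0.4666, 0.0002, 0.3543]
tcp_rot: [0.976, 0.216, 0.001, 0.0]
contact_force: [0.3, 0.5, -1.0]
opening: 1.002
```

{"op": "step_arm", "data": {
  "targets": [
    [[1, 0.66, -0.745, 0, 0], [1, 0.66, -0.745, 0, 0], [1, 0.66, -0.745, 0, 0], [1, 0.66, -0.745, 0, 0], [1, 0, 0, 0, 0], [1, 0, 0, 0, 0]]
  ]
}}

```text
time: 2.52
eef_pos: [0.512, 0.1525, 0.3535]
tcp_rot: [0.976, 0.218, -0.001, 0.0]
contact_force: [-0.2, -0.7, 0.0]
opening: 1.003
```

```bash
python3 - <<'E'
from h import *
c=cam('wrist');save(c,'w1');np.save('w1.npy',c,allow_pickle=True);t=cam('top');np.save('t1.npy',t,allow_pickle=True);print(c['C'],c['R'][2],get_state()['qpos'])
E
```

```text
[0.57350249 0.18024347 0.52953297] [-0.24231158 -0.1134304  -0.96354483] [ 9.57391888e-02 -1.06370688e-01  1.71847667e+00 -5.26694910e-04
  1.52982649e+00  1.23170678e+00]
```

View pics/w1.png

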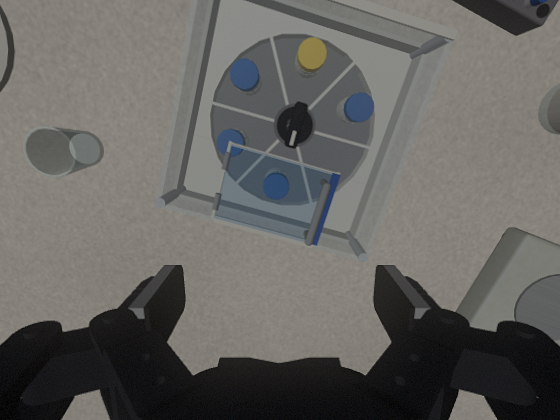

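```bash
python3 - <<'E'
from h import *
c=np.load('w1.npy',allow_pickle=True).item()
def crop(n,x0,y0,w,hh,s):
    im=cv2.resize(c['pixels'][y0:y0+hh,x0:x0+w,::-1],None,fx=s,fy=s,interpolation=cv2.INTER_CUBIC)
    for k in range(0,w,20): cv2.putText(im,str(x0+k),(k*s,10),0,.4,(0,0,255),1)
    for k in range(0,hh,20): cv2.putText(im,str(y0+k),(0,k*s+10),0,.4,(0,0,255),1)
    cv2.imwrite(f'pics/{n}.png',im)
crop('w1a',200,30,190,150,4); crop('w1b',150,90,230,175,3)
E
```

```text
(no output)
```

View pics/w1a.png

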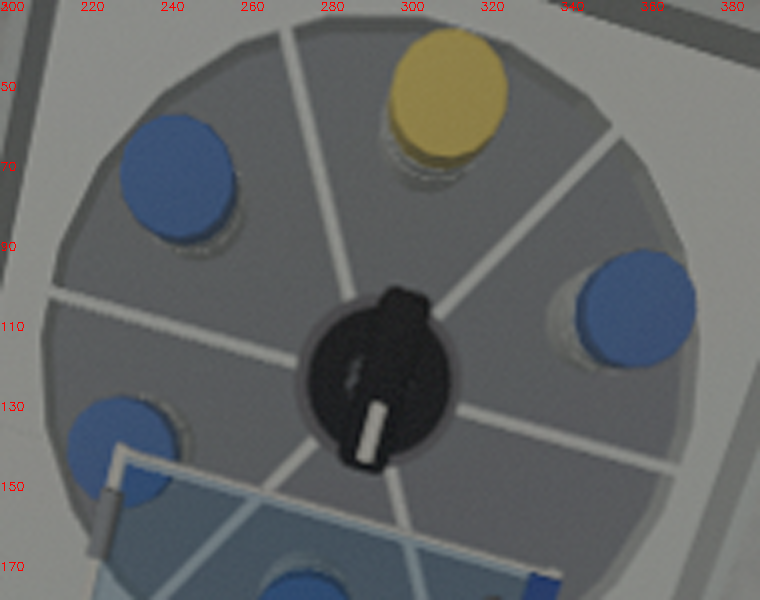

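View pics/w1b.png

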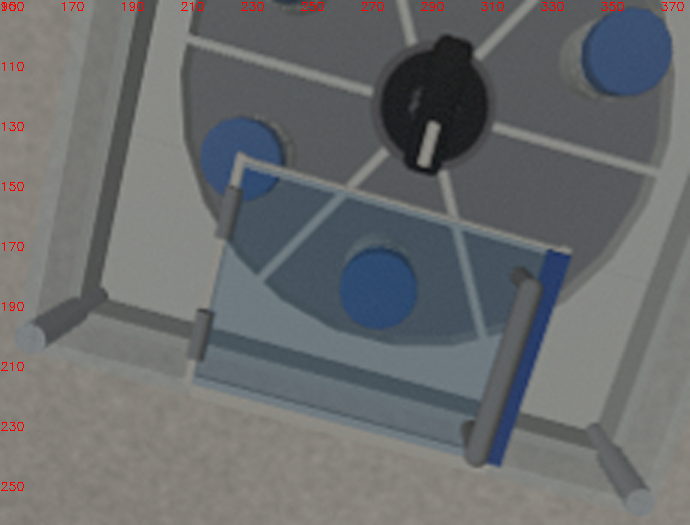

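```bash
python3 - <<'E'
from h import *
c=np.load('w1.npy',allow_pickle=True).item();T=np.load('t1.npy',allow_pickle=True).item()
k=plane(c,[(301,104),(291.3,146)],.164);print('knob ends',k,np.linalg.norm(k[0]-k[1]),k.mean(0),np.degrees(np.arctan2(*(k[0]-k[1])[1::-1])))
b=plane(c,[(325.7,183),(309,241)],.160);print('bar',b,np.linalg.norm(b[0]-b[1]),b.mean(0),np.degrees(np.arctan2(*(b[0]-b[1])[1::-1])))
print('bar tri',tri([c,T],[(325.7,183),(253,226)]),tri([c,T],[(309,241),(256,252.6)]))
h=plane(c,[(230,143),(340.5,175),(315.7,243),(214.5,217)],.122);print('hatch',h)
print('sides',np.linalg.norm(h-np.roll(h,1,0),axis=1))
print('yellow',plane(c,[(312.3,52)],.105),tri([c,T],[(312.3,53),(227.5,188.6)]))
def foot(u): return plane(c,[u],.030)
cr=plane(c,[(160.5,202),(362,258)],.119);print('front corners',cr,np.linalg.norm(cr[0]-cr[1]))
# disc rim ellipse: partitions opposite ends z .06
e=plane(c,[(212,102),(370,147)],.06);print('part',e,np.linalg.norm(e[0]-e[1]),e.mean(0))
e=plane(c,[(271.5,38),(354,62)],.06);print(e,np.degrees(np.arctan2(e[:,1]-.165,e[:,0]-.577)))
E
```

```text
knob ends [[0.60562978 0.16893928 0.164     ]
 [0.56099157 0.15907376 0.164     ]] 0.04571540613412111 [0.58331067 0.16400652 0.164     ] 12.462643545685935
bar [[0.53974303 0.10366413 0.16      ]
 [0.46654534 0.08891566 0.16      ]] 0.07466873205115937 [0.50314418 0.09628989 0.16      ] 11.391895577016816
bar tri [0.54114232 0.10090756 0.15318972] [0.46258542 0.08841737 0.15149686]
hatch [[0.53009302 0.22781238 0.122     ]
 [0.55359622 0.08334897 0.122     ]
 [0.4568535  0.06993026 0.122     ]
 [0.43223983 0.20916419 0.122     ]]
sides [0.09961426 0.14636282 0.09766891 0.14139278]
yellow [[0.66956195 0.18095073 0.105     ]] [0.66229015 0.18085568 0.13549771]
front corners [[0.42000195 0.28177481 0.119     ]
 [0.46366493 0.00068113 0.119     ]] 0.28446460337287427
part [[0.56415326 0.27920379 0.06      ]
 [0.60445301 0.04926491 0.06      ]] 0.23344370127307093 [0.58430313 0.16423435 0.06      ]
[[0.67163202 0.23743437 0.06      ]
 [0.69265693 0.12460511 0.06      ]] [ 37.43159611 -19.25250943]
```

{"op": "step_arm", "data": {
  "targets": [
    [[1, 0, 0, 0, 1], [1, 0, 0, 0, 1], [1, 0, 0, 0, 0.8], [1, 0.9, 0.03, 0, 0], [1, 0.9, 0.03, 0, 0], [0.6, 0, 0, 1, 0], [0.6, 0, 0, 1, 0], [0.6, 0, 0, 0.8, 0], [0.6, 0, 0, 0, 0], [0.6, 0, 0, 0, 0]]
  ]
}}

```text
time: 3.45
eef_pos: [0.5823, 0.1603, 0.2403]
tcp_rot: [0.996, 0.094, -0.002, 0.0]
contact_force: [-0.6, 0.0, 1.1]
opening: 0.605
```

```bash
python3 - <<'E'
from h import *
c=cam('wrist');save(c,'w2');np.save('w2.npy',c,allow_pickle=True);s=get_state();print(c['C'],s['eef_pos'],s['qpos'],s['opening'])
E
```

```text
[0.6495495  0.17197165 0.41615409] [0.58389081 0.16079336 0.24354933] [ 1.01389743e-01  1.02142014e-01  1.70620189e+00 -1.14909147e-04
  1.33175829e+00  1.48368579e+00] 0.5976502867899262
```

View pics/w2.png

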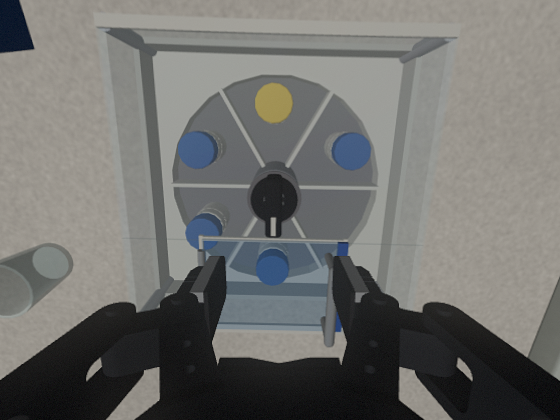

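```bash
python3 - <<'E'
from h import *
c=np.load('w2.npy',allow_pickle=True).item();a=np.load('w1.npy',allow_pickle=True).item()
x0,y0,w,hh,s=190,150,190,150,4
im=cv2.resize(c['pixels'][y0:y0+hh,x0:x0+w,::-1],None,fx=s,fy=s,interpolation=cv2.INTER_CUBIC)
im=np.clip(im*1.8,0,255).astype(np.uint8)
for k in range(0,w,20): cv2.putText(im,str(x0+k),(k*s,10),0,.4,(0,0,255),1)
for k in range(0,hh,20): cv2.putText(im,str(y0+k),(0,k*s+10),0,.4,(0,0,255),1)
cv2.imwrite('pics/w2a.png',im)
hsv=cv2.cvtColor(c['pixels'],cv2.COLOR_RGB2HSV);m=cv2.inRange(hsv,(20,90,60),(35,255,255))
n,l,st,ce=cv2.connectedComponentsWithStats(m);i=1+np.argmax(st[1:,4]);print(ce[i],st[i])
print('yellow',plane(c,[ce[i]],.105),tri([a,c],[(312.3,52),ce[i]]))
print('bar end', tri([a,c],[(325.7,183),(331.5,256)]),plane(c,[(331.5,256)],.16))
e=plane(c,[(172,185),(377.5,188)],.06);print(e.mean(0))
print('tool', get_state()['tcp_rot'])
E
```

```text
[273.30632911 102.5721519 ] [ 255   83   38   40 1185]
yellow [[0.66900126 0.18121574 0.105     ]] [0.66876189 0.1810267  0.10860123]
bar end [0.53605639 0.09607377 0.12054007] [[0.55116273 0.10671812 0.16      ]]
[0.58361305 0.16430978 0.06      ]
tool [9.95560188e-01 9.41241388e-02 7.45612290e-04 5.05090000e-05]
```

View pics/w2a.png

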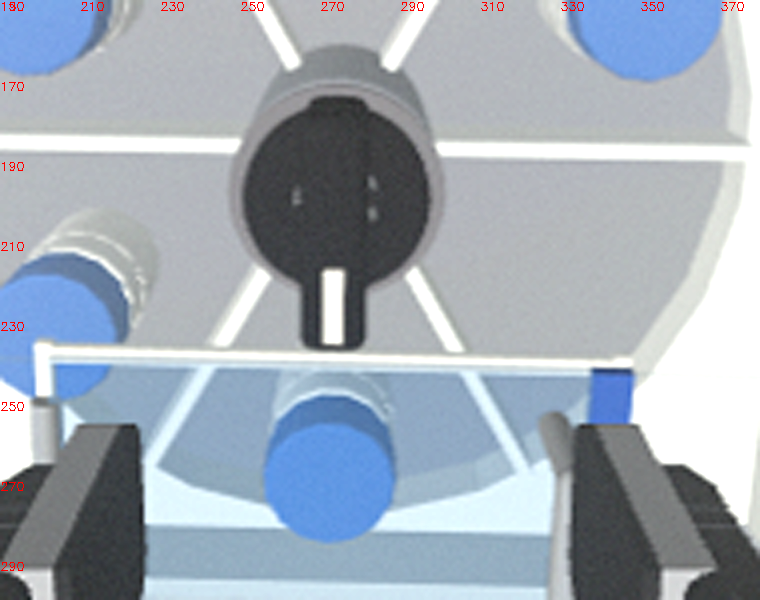

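{"op": "step_arm", "data": {
  "targets": [
    [[0.6, 0, -0.09, 0.9, 0], [0.6, 0, 0, 0.9, 0], [0.6, 0, 0, 0.9, 0], [0.6, 0, 0, 0, 0], [0.6, 0, 0, 0, 0], [0, 0, 0, 0, 0], [0, 0, 0, 0, 0], [0, 0, 0, 0, 0], [0, 0, 0, 0, 0], [0, 0, 0, 0, 0]]
  ],
  "squeeze": 30
}}

```text
time: 4.33
eef_pos: [0.5834, 0.1657, 0.1355]
tcp_rot: [0.995, 0.095, 0.001, -0.0]
contact_force: [-0.5, -0.9, 0.1]
opening: 0.002
```

```bash
python3 - <<'E'
from h import *
c=cam('wrist');save(c,'w3');s=cam('scene');im=s['pixels'][120:290,230:430,::-1];cv2.imwrite('pics/s3.png',cv2.resize(im,None,fx=3.5,fy=3.5,interpolation=cv2.INTER_CUBIC))
s=get_state();print(s['eef_pos'],s['opening'],s['contact_force'])
E
```

```text
[0.58289091 0.16563679 0.13453633] -0.0034481206577277605 [-0.16664963 -0.17260738 -0.83670925]
```

View pics/w3.png

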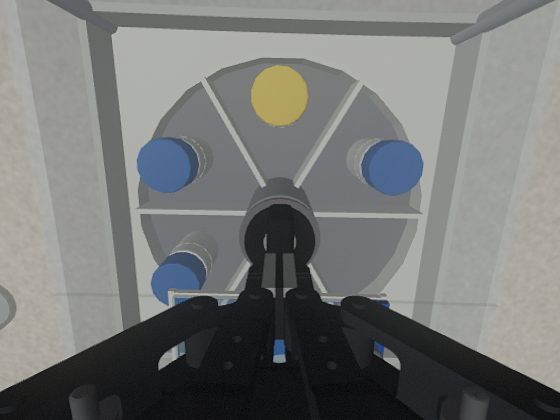

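View pics/s3.png

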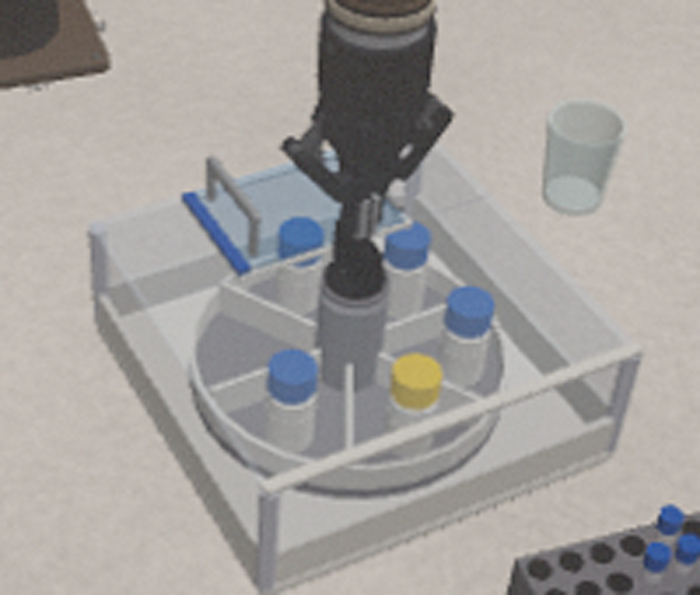

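```bash
python3 - <<'E'
from h import *
im=cv2.imread('pics/w3.png')[190:330,200:360];cv2.imwrite('pics/w3a.png',np.clip(cv2.resize(im,None,fx=4,fy=4,interpolation=cv2.INTER_CUBIC)*2.,0,255).astype(np.uint8))
E
```

```text
(no output)
```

View pics/w3a.png

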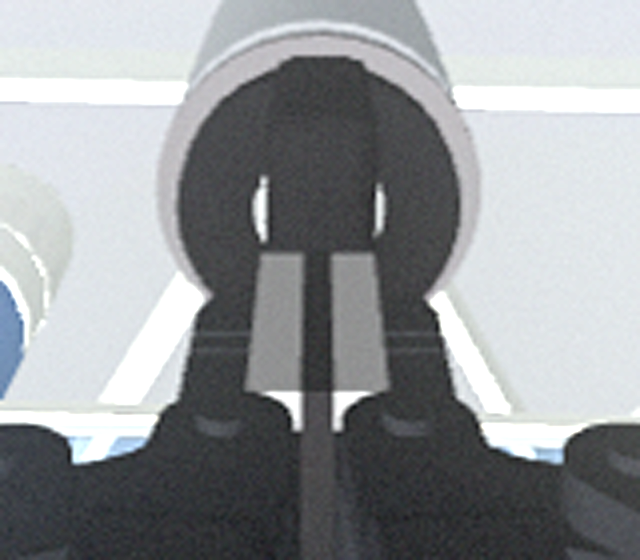

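```bash
python3 - <<'E'
from h import *
c=cam('wrist')
np.set_printoptions(precision=3,suppress=True)
for u in [(281,207),(281,215),(281,230),(281,245),(281,251),(270,256),(270,270),(280,275),(290,270),(265,240),(280,300),(255,275),(250,240)]:
    print(u,depthpt(c,[u])[0])
print(proj(c,[[.583,.1656,.1345]]),get_state()['eef_pos'],c['C'])
E
```

```text
(281, 207) [0.608 0.168 0.141]
(281, 215) [0.608 0.168 0.157]
(281, 230) [0.602 0.167 0.163]
(281, 245) [0.595 0.166 0.164]
(281, 251) [0.591 0.165 0.163]
(270, 256) [0.593 0.171 0.176]
(270, 270) [0.593 0.17  0.191]
(280, 275) [0.593 0.166 0.195]
(290, 270) [0.594 0.162 0.19 ]
(265, 240) [0.583 0.173 0.129]
(280, 300) [0.589 0.165 0.206]
(255, 275) [0.587 0.176 0.186]
(250, 240) [0.581 0.182 0.128]
[[277.273 245.653]] [0.583 0.166 0.134] [0.649 0.177 0.311]
```

```bash
python3 - <<'E'
from h import *
c=cam('wrist')
np.set_printoptions(precision=3,suppress=True)
for v in range(244,262,2):
    print(v,[list(depthpt(c,[(u,v)])[0].round(3)) for u in (262,270,280,289)])
w=np.load('w2.npy',allow_pickle=True).item()
print('open')
for u in [(217,262),(212,280),(222,258),(205,300),(335,262),(350,300)]: print(u,depthpt(w,[u])[0])
E
python3 - <<'E'
import cv2,sys
sys.path.insert(0,'.')
from h import *
im=cv2.imread('pics/w2.png')[230:400,150:400];cv2.imwrite('pics/w2b.png',np.clip(cv2.resize(im,None,fx=3,fy=3)*2.,0,255).astype(np.uint8))
E
```

```text
244 [[np.float64(0.58), np.float64(0.175), np.float64(0.128)], [np.float64(0.594), np.float64(0.171), np.float64(0.164)], [np.float64(0.595), np.float64(0.166), np.float64(0.164)], [np.float64(0.596), np.float64(0.162), np.float64(0.164)]]
246 [[np.float64(0.578), np.float64(0.174), np.float64(0.128)], [np.float64(0.593), np.float64(0.171), np.float64(0.163)], [np.float64(0.594), np.float64(0.166), np.float64(0.164)], [np.float64(0.595), np.float64(0.162), np.float64(0.163)]]
248 [[np.float64(0.577), np.float64(0.174), np.float64(0.128)], [np.float64(0.592), np.float64(0.171), np.float64(0.164)], [np.float64(0.593), np.float64(0.166), np.float64(0.164)], [np.float64(0.594), np.float64(0.162), np.float64(0.165)]]
250 [[np.float64(0.575), np.float64(0.174), np.float64(0.127)], [np.float64(0.591), np.float64(0.171), np.float64(0.164)], [np.float64(0.592), np.float64(0.166), np.float64(0.164)], [np.float64(0.593), np.float64(0.161), np.float64(0.163)]]
252 [[np.float64(0.575), np.float64(0.174), np.float64(0.128)], [np.float64(0.59), np.float64(0.17), np.float64(0.163)], [np.float64(0.59
[... 552 characters left out ...]
64(0.162), np.float64(0.176)]]
258 [[np.float64(0.571), np.float64(0.173), np.float64(0.128)], [np.float64(0.592), np.float64(0.171), np.float64(0.177)], [np.float64(0.593), np.float64(0.166), np.float64(0.177)], [np.float64(0.595), np.float64(0.162), np.float64(0.18)]]
260 [[np.float64(0.57), np.float64(0.173), np.float64(0.128)], [np.float64(0.593), np.float64(0.171), np.float64(0.18)], [np.float64(0.594), np.float64(0.166), np.float64(0.181)], [np.float64(0.595), np.float64(0.162), np.float64(0.181)]]
open
(217, 262) [0.589 0.188 0.289]
(212, 280) [0.588 0.187 0.305]
(222, 258) [0.589 0.187 0.284]
(205, 300) [0.586 0.187 0.315]
(335, 262) [0.596 0.136 0.283]
(350, 300) [0.595 0.135 0.313]
```

View pics/w2b.png

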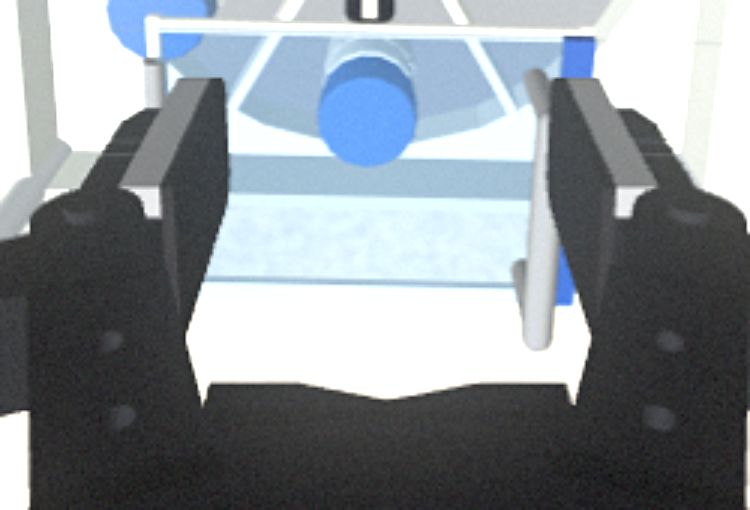

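The fingers closed on nothing. The wrist depth puts the visible fingertips about 38 mm above the reported TCP (0.172 against 0.1345 m), just clear of the knob top at 0.164 m. Sideways they agree. From here I'll take the real tip height as TCP z + 0.038, and lower the arm by that much.

{"op": "step_arm", "data": {
  "targets": [
    [[0.6, 0, 0, 0, 0], [0.6, 0, 0, 0, 0], [0.6, 0, 0, 0, 0], [0.6, 0, 0, 0, 0], [0.6, 0, 0, 0.5, 0], [0.6, 0, 0, 0.45, 0], [0.6, 0, 0, 0, 0]]
  ]
}}

```text
time: 5.12
eef_pos: [0.5797, 0.1652, 0.0918]
tcp_rot: [0.995, 0.095, -0.004, 0.0]
contact_force: [-1.7, -0.4, 0.1]
opening: 0.599
```

{"op": "step_arm", "data": {
  "targets": [
    [[0, 0, 0, 0, 0], [0, 0, 0, 0, 0], [0, 0, 0, 0, 0], [0, 0, 0, 0, 0], [0, 0, 0, 0, 0]]
  ]
}}

```text
time: 5.53
eef_pos: [0.5838, 0.1655, 0.0976]
tcp_rot: [0.995, 0.095, 0.001, 0.0]
contact_force: [-0.1, -1.1, 2.8]
opening: 0.157
```

Gripped: the opening of 0.157 matches the 14 mm knob. Now I'll turn it anticlockwise.

{"op": "step_arm", "data": {
  "targets": [
    [[0, 0, 0, 0, -0.6], [0, 0, 0, 0, -1], [0, 0, 0, 0, -1], [0, 0, 0, 0, -1], [0, 0, 0, 0, -1], [0, 0, 0, 0, -1], [0, 0, 0, 0, -1], [0, 0, 0, 0, -1], [0, 0, 0, 0, -1], [0, 0, 0, 0, -1]]
  ]
}}

```text
time: 6.37
eef_pos: [0.5836, 0.1658, 0.0976]
tcp_rot: [0.87, 0.493, 0.001, 0.0]
contact_force: [-0.7, -0.8, 3.7]
opening: 0.157
```

{"op": "step_arm", "data": {
  "targets": [
    [[0, 0, 0, 0, -1], [0, 0, 0, 0, -1], [0, 0, 0, 0, -1], [0, 0, 0, 0, -1], [0, 0, 0, 0, -1], [0, 0, 0, 0, -1], [0, 0, 0, 0, -1], [0, 0, 0, 0, -1], [0, 0, 0, 0, -1], [0, 0, 0, 0, -1]]
  ]
}}

```text
time: 7.2
eef_pos: [0.5832, 0.1658, 0.0976]
tcp_rot: [0.58, 0.815, 0.001, 0.0]
contact_force: [-0.4, -1.1, 4.1]
opening: 0.16
```

{"op": "step_arm", "data": {
  "targets": [
    [[0, 0, 0, 0, -1], [0, 0, 0, 0, -1], [0, 0, 0, 0, -1], [0, 0, 0, 0, -1], [0, 0, 0, 0, -1], [0, 0, 0, 0, -1], [0, 0, 0, 0, -1], [0, 0, 0, 0, -1], [0, 0, 0, 0, -1], [0, 0, 0, 0, -1]]
  ]
}}

```text
time: 8.03
eef_pos: [0.5829, 0.1656, 0.0975]
tcp_rot: [0.181, 0.983, 0.0, 0.0]
contact_force: [-1.1, -2.0, 5.1]
opening: 0.16
```

{"op": "step_arm", "data": {
  "targets": [
    [[0, 0, 0, 0, -1], [0, 0, 0, 0, -1], [0, 0, 0, 0, -1], [0, 0, 0, 0, -1], [0, 0, 0, 0, -1], [0, 0, 0, 0, -0.8], [0, 0, 0, 0, 0], [0, 0, 0, 0, 0]]
  ]
}}

```text
time: 8.7
eef_pos: [0.5829, 0.1654, 0.0975]
tcp_rot: [-0.068, 0.998, -0.0, 0.0]
contact_force: [-3.6, -2.6, 5.7]
opening: 0.161
```

{"op": "step_arm", "data": {
  "targets": [
    [[0.5, 0, 0, 0, 0], [0.5, 0, 0, 0, 0], [0.5, 0, 0, 0, 0], [0.5, 0, 0, 0, 0], [0.7, 0, 0, -1, 0], [0.7, 0, 0, -1, 0], [0.7, 0, 0, -1, 0], [0.7, 0, 0, -1, 0], [0.7, 0, 0, 0, 0], [0.7, 0, 0, 0, 0]]
  ]
}}

```text
time: 9.53
eef_pos: [0.5846, 0.1659, 0.2602]
tcp_rot: [-0.069, 0.998, 0.0, 0.004]
contact_force: [-0.3, 0.6, -0.5]
opening: 0.699
```

```bash
python3 - <<'E'
from h import *
c=cam('wrist');save(c,'w4');np.save('w4.npy',c,allow_pickle=True);s=get_state();print(c['C'],s['eef_pos'],s['tcp_rot'],s['qpos'],s['opening'])
hsv=cv2.cvtColor(c['pixels'],cv2.COLOR_RGB2HSV);m=cv2.inRange(hsv,(18,70,40),(38,255,255))
n,l,st,ce=cv2.connectedComponentsWithStats(m);i=1+np.argmax(st[1:,4]);print(ce[i],st[i])
print('yellow',plane(c,[ce[i]],.105))
E
```

```text
[0.51620357 0.15536532 0.43575615] [0.5830516  0.16572338 0.25686783] [-6.88970985e-02  9.97623175e-01  1.01740632e-04  1.08597715e-03] [ 1.09636695e-01  9.49695159e-02  1.68987089e+00  1.17712323e-04
  1.35457381e+00 -1.59908829e+00] 0.6988998451015292
[277.37206932 104.01630989] [261  86  34  37 981]
yellow [[0.49742097 0.15144024 0.105     ]]
```

View pics/w4.png

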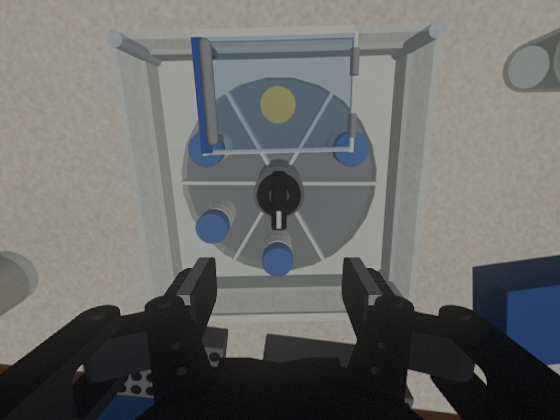

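```bash
python3 - <<'E'
from h import *
c=np.load('w4.npy',allow_pickle=True).item();a=np.load('w1.npy',allow_pickle=True).item()
im=c['pixels'][25:165,180:370,::-1];im=np.clip(cv2.resize(im,None,fx=4,fy=4,interpolation=cv2.INTER_CUBIC)*1.8,0,255).astype(np.uint8)
for k in range(0,190,20): cv2.putText(im,str(180+k),(k*4,10),0,.4,(0,0,255),1)
for k in range(0,140,20): cv2.putText(im,str(25+k),(0,k*4+10),0,.4,(0,0,255),1)
cv2.imwrite('pics/w4a.png',im)
E
```

```text
(no output)
```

View pics/w4a.png

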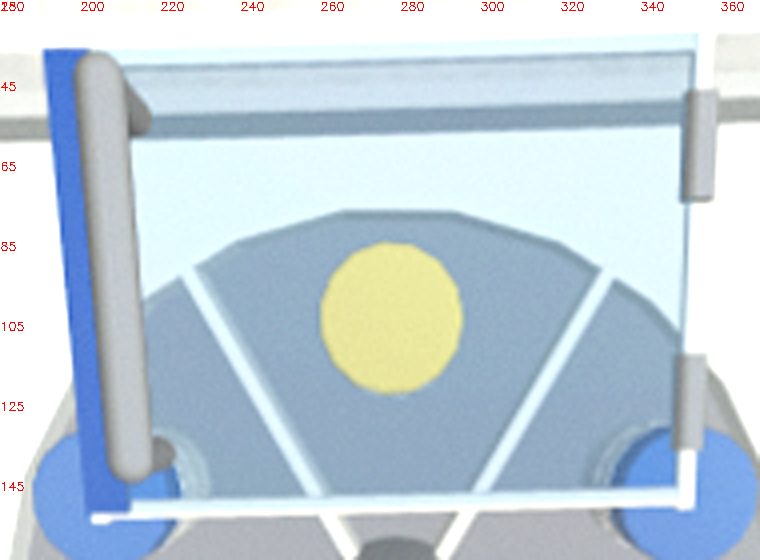

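```bash
python3 - <<'E'
from h import *
c=np.load('w4.npy',allow_pickle=True).item();a=np.load('w1.npy',allow_pickle=True).item()
b=plane(c,[(204.8,38.5),(212.7,145)],.160);print(b,np.linalg.norm(b[0]-b[1]),b.mean(0),np.degrees(np.arctan2(*(b[1]-b[0])[1::-1])))
p=tri([a,c],[(325.7,182),(212.7,145)]);q=tri([a,c],[(309,243),(204.8,38.5)]);print(p,q,(p+q)/2)
h=plane(c,[(192,39),(201.5,153),(353,148),(353,38)],.122);print(h,np.linalg.norm(h-np.roll(h,1,0),axis=1),h.mean(0))
print('hinge',h[2:].mean(0))
E
```

```text
[[0.46125978 0.08988889 0.16      ]
 [0.54070406 0.10214438 0.16      ]] 0.08038401950575565 [0.50098192 0.09601663 0.16      ] 8.769613039215553
[0.54073303 0.10291376 0.15867931] [0.45572797 0.08190791 0.13168608] [0.4982305  0.09241083 0.1451827 ]
[[0.45570536 0.06975302 0.122     ]
 [0.55320247 0.08463981 0.122     ]
 [0.52812537 0.22979558 0.122     ]
 [0.43521608 0.21022821 0.122     ]] [0.14196157 0.09862709 0.14730601 0.09494745] [0.49306232 0.14860416 0.122     ]
hinge [0.48167073 0.2200119  0.122     ]
```

{"op": "step_arm", "data": {
  "targets": [
    [[0.7, 0, 0, 0, -0.22], [0.7, 0.77, -0.47, 0, 0], [0.7, 0.77, -0.47, 0, 0], [0.7, 0.76, -0.46, 0, 0], [0.7, 0, 0, 0.9, 0], [0.7, 0, 0, 0.9, 0], [0.7, 0, 0, 0.95, 0], [0.7, 0, 0, 0, 0], [0.7, 0, 0, 0, 0]]
  ]
}}

```text
time: 10.33
eef_pos: [0.4975, 0.0959, 0.1422]
tcp_rot: [-0.079, 0.997, 0.0, -0.005]
contact_force: [0.9, 0.2, 1.1]
opening: 0.701
```

```bash
python3 - <<'E'
from h import *
c=cam('wrist');save(c,'w5');np.save('w5.npy',c,allow_pickle=True);s=get_state();print(c['C'],s['eef_pos'],s['tcp_rot'],s['opening'])
E
```

```text
[0.43232893 0.08411988 0.31889593] [0.49997974 0.09589045 0.14524925] [-7.87223347e-02  9.96895624e-01  1.34308849e-04 -1.37478806e-03] 0.7017323620733806
```

View pics/w5.png

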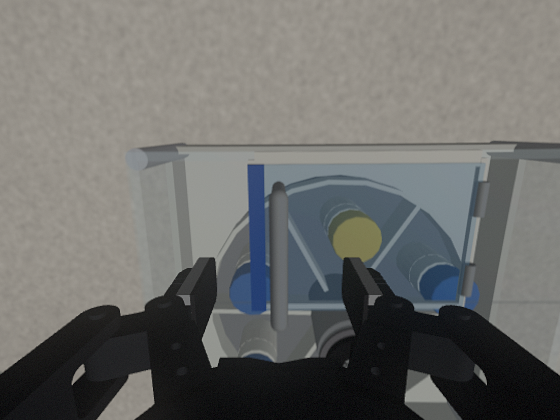

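{"op": "step_arm", "data": {
  "targets": [
    [[0.7, 0, 0, 0.5, 0], [0.7, 0, 0, 0.45, 0], [0.7, 0, 0, 0, 0], [0, 0, 0, 0, 0], [0, 0, 0, 0, 0], [0, 0, 0, 0, 0], [0, 0, 0, 0, 0], [0, 0, 0, 0, 0], [0, 0, 0, 0, 0]]
  ],
  "squeeze": 20
}}

```text
time: 11.13
eef_pos: [0.5017, 0.0962, 0.1095]
tcp_rot: [-0.079, 0.997, 0.0, 0.002]
contact_force: [0.3, 2.1, 3.0]
opening: 0.105
```

```bash
python3 - <<'E'
import numpy as np
t=np.linspace(0,1.65,17);u=.125*np.cos(t)-.04*np.sin(t);z=.125*np.sin(t)+.04*np.cos(t)
for a,b in zip(-np.diff(u)/.04,-np.diff(z)/.04):print(round(a,2),round(b,2),end=' | ')
E
```

```text
0.12 -0.32 | 0.15 -0.3 | 0.18 -0.29 | 0.21 -0.26 | 0.24 -0.24 | 0.26 -0.22 | 0.28 -0.19 | 0.3 -0.16 | 0.31 -0.13 | 0.32 -0.09 | 0.33 -0.06 | 0.34 -0.03 | 0.34 0.01 | 0.34 0.04 | 0.33 0.08 | 0.32 0.11 |
```

{"op": "step_arm", "data": {
  "targets": [
    [[0, 0, 0.12, -0.32, 0], [0, 0, 0.15, -0.3, 0], [0, 0, 0.18, -0.29, 0], [0, 0, 0.21, -0.26, 0], [0, 0, 0.24, -0.24, 0], [0, 0, 0, 0, 0]]
  ]
}}

```text
time: 11.63
eef_pos: [0.4959, 0.1315, 0.1683]
tcp_rot: [-0.079, 0.997, -0.002, 0.002]
contact_force: [0.3, -5.9, 5.1]
opening: 0.108
```

{"op": "step_arm", "data": {
  "targets": [
    [[0, 0, 0.26, -0.22, 0], [0, 0, 0.28, -0.19, 0], [0, 0, 0.3, -0.16, 0], [0, 0, 0.31, -0.13, 0], [0, 0, 0.32, -0.09, 0], [0, 0, 0.33, -0.06, 0], [0, 0, 0, 0, 0]]
  ]
}}

```text
time: 12.22
eef_pos: [0.484, 0.2045, 0.2012]
tcp_rot: [-0.08, 0.997, 0.0, 0.002]
contact_force: [0.1, -1.8, 7.1]
opening: 0.102
```

{"op": "step_arm", "data": {
  "targets": [
    [[0, 0, 0.34, -0.03, 0], [0, 0, 0.34, 0.01, 0], [0, 0, 0.34, 0.04, 0], [0, 0, 0.33, 0.08, 0], [0, 0, 0.3, 0.1, 0], [0, 0, 0, 0, 0]]
  ]
}}

```text
time: 12.72
eef_pos: [0.4729, 0.2703, 0.1898]
tcp_rot: [-0.079, 0.997, 0.001, 0.0]
contact_force: [2.8, 1.8, 1.3]
opening: 0.108
```

```bash
python3 - <<'E'
from h import *
c=cam('wrist');save(c,'w6');s=cam('scene');im=s['pixels'][60:290,200:430,::-1];cv2.imwrite('pics/s6.png',cv2.resize(im,None,fx=2.5,fy=2.5,interpolation=cv2.INTER_CUBIC))
E
```

```text
(no output)
```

View pics/s6.png

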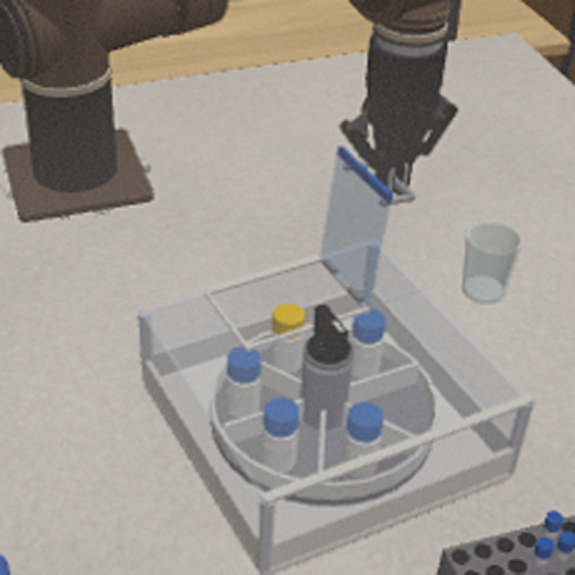

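{"op": "step_arm", "data": {
  "targets": [
    [[0.3, 0, 0, 0, 0], [0.3, 0, 0.2, 0, 0], [0.3, 0, 0, 0, 0], [0.3, 0, 0, 0, 0], [0.3, 0, 0, -0.5, 0], [0.3, 0, 0, -1, 0], [0.3, 0, 0, -1, 0], [0.3, 0, 0, 0, 0]]
  ]
}}

```text
time: 13.48
eef_pos: [0.4756, 0.2765, 0.3003]
tcp_rot: [-0.078, 0.997, 0.002, 0.007]
contact_force: [-0.3, 0.5, 1.9]
opening: 0.301
```

```bash
python3 - <<'E'
from h import *
c=cam('wrist');save(c,'w7');s=cam('scene');im=s['pixels'][60:290,200:430,::-1];cv2.imwrite('pics/s7.png',cv2.resize(im,None,fx=2.5,fy=2.5,interpolation=cv2.INTER_CUBIC))
E
```

```text
(no output)
```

View pics/s7.png

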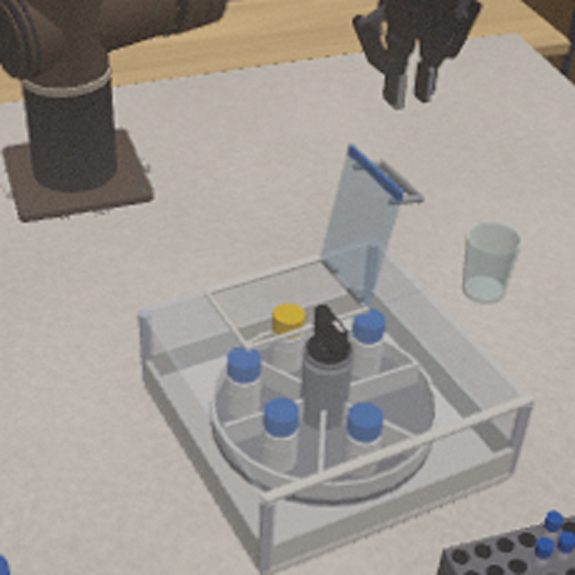

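View pics/w7.png

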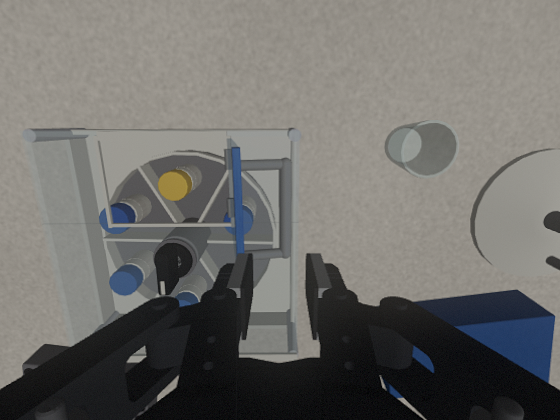

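{"op": "step_arm", "data": {
  "targets": [
    [[0.65, -0.02, -0.8, 0, 0], [0.65, -0.02, -0.8, 0, 0], [0.65, -0.02, -0.8, 0, 0], [0.65, -0.02, -0.78, 0, 0], [0.65, 0, 0, 1, 0], [0.65, 0, 0, 1, 0], [0.65, 0, 0, 1, 0], [0.65, 0, 0, 0, 0], [0.65, 0, 0, 0, 0]]
  ]
}}

```text
time: 14.33
eef_pos: [0.4921, 0.1499, 0.1666]
tcp_rot: [-0.078, 0.997, -0.0, -0.005]
contact_force: [0.3, -0.6, 0.5]
opening: 0.646
```

```bash
python3 - <<'E'
from h import *
c=cam('wrist');save(c,'w8');np.save('w8.npy',c,allow_pickle=True);s=get_state();print(c['C'],s['eef_pos'],s['tcp_rot'],s['opening'])
hsv=cv2.cvtColor(c['pixels'],cv2.COLOR_RGB2HSV);m=cv2.inRange(hsv,(18,100,40),(38,255,255))
n,l,st,ce=cv2.connectedComponentsWithStats(m);i=1+np.argmax(st[1:,4]);print(ce[i],st[i])
print('yellow',plane(c,[ce[i]],.105))
x,y,w,hh,a=st[i]
print(plane(c,[(x+w/2-.5,y),(x,y+hh/2),(x+w-1,y+hh/2)],.105))
E
```

```text
[0.4269665  0.1384259  0.34332606] [0.49468622 0.15031456 0.1700788 ] [-7.85297071e-02  9.96911185e-01 -1.31867734e-04 -1.07516533e-03] 0.6485593582875361
[280.73159145 223.41448931] [ 259  200   45   48 1684]
yellow [[0.49637632 0.15115921 0.105     ]]
[[0.47779522 0.14838326 0.105     ]
 [0.49952573 0.13438111 0.105     ]
 [0.49410557 0.16850661 0.105     ]]
```

View pics/w8.png

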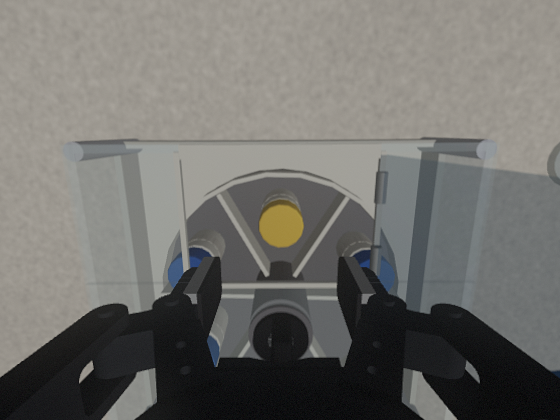

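{"op": "step_arm", "data": {
  "targets": [
    [[0.65, -0.04, 0.02, 0.9, 0], [0.65, 0, 0, 0.9, 0], [0.65, 0, 0, 0.8, 0], [0.65, 0, 0, 0.7, 0], [0.65, 0, 0, 0, 0], [0.65, 0, 0, 0, 0]]
  ]
}}

```text
time: 14.88
eef_pos: [0.4978, 0.1518, 0.0399]
tcp_rot: [-0.079, 0.997, -0.0, 0.001]
contact_force: [-0.0, -0.0, 0.9]
opening: 0.652
```

```bash
python3 - <<'E'
from h import *
c=cam('wrist');save(c,'w9');s=get_state();print(s['eef_pos'],s['contact_force'])
E
```

```text
[0.49923629 0.15195313 0.04143258] [0.07786023 0.87847675 0.0015151 ]
```

View pics/w9.png

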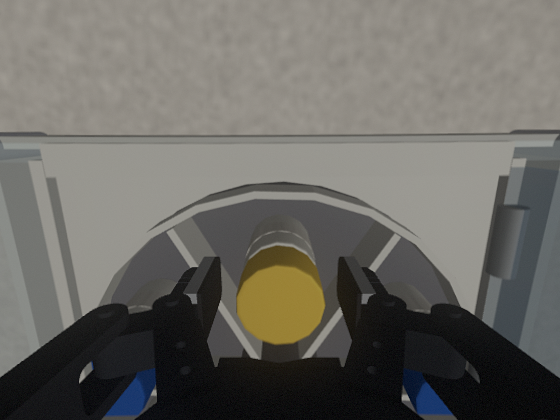

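{"op": "step_arm", "data": {
  "targets": [
    [[0.65, 0, 0, 0.12, 0], [0, 0, 0, 0, 0], [0, 0, 0, 0, 0], [0, 0, 0, 0, 0], [0, 0, 0, 0, 0], [0, 0, 0, 0, 0]]
  ],
  "squeeze": 30
}}

```text
time: 15.43
eef_pos: [0.4983, 0.1518, 0.0357]
tcp_rot: [-0.079, 0.997, 0.0, 0.002]
contact_force: [-0.7, 1.3, 6.3]
opening: 0.413
```

{"op": "step_arm", "data": {
  "targets": [
    [[0, 0, 0, -0.3, 0], [0, 0, 0, -0.6, 0], [0, 0, 0, -0.8, 0], [0, 0, 0, -0.8, 0], [0, 0, 0, -0.8, 0], [0, 0, 0, -0.8, 0], [0, 0, 0, -0.8, 0], [0, 0, 0, 0, 0], [0, 0, 0, 0, 0]]
  ]
}}

```text
time: 16.18
eef_pos: [0.4977, 0.1517, 0.2327]
tcp_rot: [-0.079, 0.997, 0.0, 0.003]
contact_force: [-0.3, -0.8, -2.2]
opening: 0.414
```

```bash
python3 - <<'E'
from h import *
c=cam('wrist');save(c,'w10');s=cam('scene');save(s,'s10');np.save('s10.npy',s,allow_pickle=True);np.save('t10.npy',cam('top'),allow_pickle=True);s=get_state();print(s['eef_pos'],s['qpos'],s['contact_force'])
E
```

```text
[0.49528224 0.15139092 0.22769034] [ 1.00565195e-01 -8.51538323e-02  1.92366059e+00  6.53392123e-06
  1.30662808e+00 -1.62748142e+00] [ 0.09390002  0.80175585 -1.33794063]
```

View pics/s10.png

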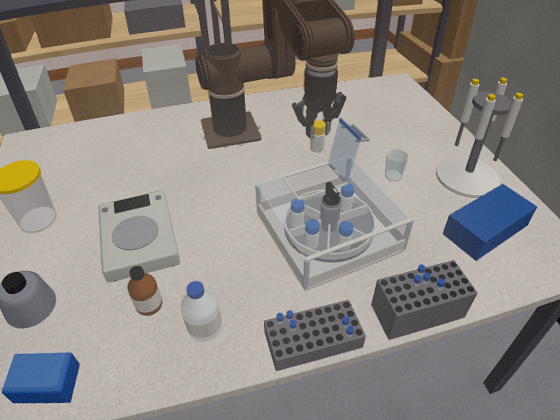

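View pics/w10.png

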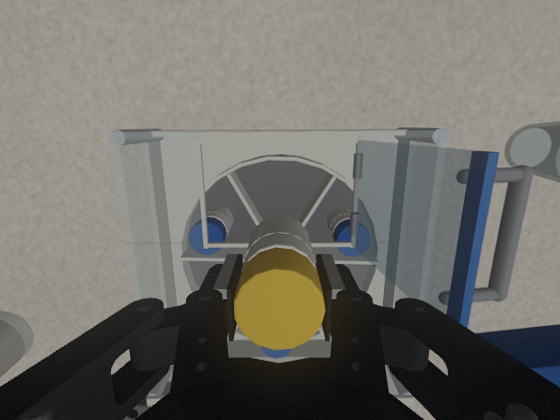

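{"op": "step_arm", "data": {
  "targets": [
    [[0, 0.1, -0.5, 0, 0], [0, 0.14, -0.95, 0, 0], [0, 0.14, -0.95, 0, 0], [0, 0.14, -0.95, 0, 0], [0, 0.14, -0.95, 0, 0], [0, 0.14, -0.95, 0, 0], [0, 0.14, -0.95, 0, 0], [0, 0.14, -0.95, 0, 0], [0, 0.14, -0.95, 0, 0], [0, 0.14, -0.95, 0, 0]]
  ]
}}

```text
time: 17.17
eef_pos: [0.4981, -0.2157, 0.2271]
tcp_rot: [-0.078, 0.997, 0.001, -0.002]
contact_force: [0.9, -0.1, -1.4]
opening: 0.411
```

{"op": "step_arm", "data": {
  "targets": [
    [[0, 0, 0, 0, 0], [0, 0, 0, 0, 0], [0, 0, 0, 0, 0]]
  ]
}}

```text
time: 17.42
eef_pos: [0.4987, -0.2138, 0.2275]
tcp_rot: [-0.078, 0.997, 0.001, -0.001]
contact_force: [0.2, 0.1, -1.1]
opening: 0.412
```

```bash
python3 - <<'E'
from h import *
c=cam('wrist');save(c,'w11');np.save('w11.npy',c,allow_pickle=True);s=get_state();print(s['eef_pos'],s['tcp_rot'],s['qpos'],s['opening'])
E
```

```text
[ 0.4989501  -0.21326751  0.22802941] [-0.07885613  0.99688478  0.00112637 -0.00108739] [-5.91188190e-01 -2.77781334e-02  1.86828825e+00  4.30032062e-04
  1.30418618e+00 -2.31997482e+00] 0.41549285356056054
```

View pics/w11.png

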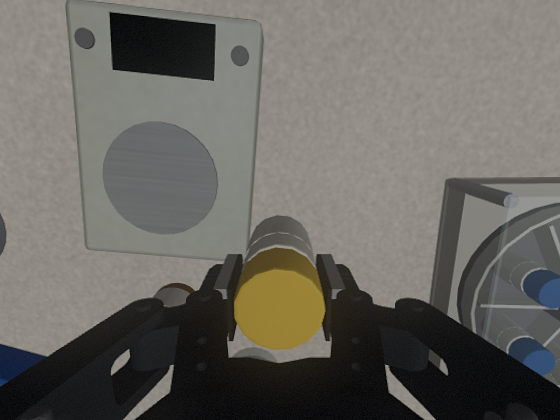

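```bash
python3 - <<'E'
from h import *
np.set_printoptions(precision=4,suppress=True)
def pan(c,seed,rad,nm):
    g=cv2.cvtColor(c['pixels'],cv2.COLOR_RGB2GRAY).astype(float);g=cv2.GaussianBlur(g,(0,0),1)
    pts=[]
    for t in np.linspace(0,2*np.pi,120,endpoint=False):
        r=np.arange(rad[0],rad[1],.5);u=seed[0]+r*np.cos(t);v=seed[1]+r*np.sin(t)
        p=cv2.remap(g.astype(np.float32),u.astype(np.float32)[None],v.astype(np.float32)[None],1)[0]
        d=np.abs(p[4:]-p[:-4]);k=d.argmax();pts.append((u[k+2],v[k+2]))
    e=cv2.fitEllipseAMS(np.array(pts,np.float32));print(nm,e)
    P=plane(c,pts,.07);A=np.c_[2*P[:,:2],np.ones(len(P))]
    for _ in range(5):
        s=np.linalg.lstsq(A,(P[:,:2]**2).sum(1),rcond=None)[0];rr=np.sqrt(s[2]+s[0]**2+s[1]**2)
        res=np.abs(np.linalg.norm(P[:,:2]-s[:2],axis=1)-rr);k=res<np.median(res)*3+1e-4;P=P[k];A=A[k]
    print('circle',s[:2],rr,len(P));return e[0]
w=np.load('w11.npy',allow_pickle=True).item();T=np.load('t10.npy',allow_pickle=True).item();S=np.load('s10.npy',allow_pickle=True).item()
ew=pan(w,(160,178),(40,68),'w');et=pan(T,(387,240),(13,24),'t');es=pan(S,(135,232),(12,30),'s')
print(tri([w,S],[ew,es]),tri([w,S,T],[ew,es,et]))
# held bottle: cap centre in wrist, tool frame
E
```

```text
w ((159.90087890625, 177.42123413085938), (108.63748931884766, 119.77774810791016), 127.89373779296875)
circle [ 0.5046 -0.3398] 0.06003534702181452 117
t ((386.4462890625, 239.3771209716797), (36.10941696166992, 37.29750061035156), 133.65786743164062)
circle [ 0.5053 -0.3358] 0.06003190885259938 120
s ((134.45462036132812, 229.5718231201172), (40.18416976928711, 46.98527526855469), 233.88226318359375)
circle [ 0.495  -0.3401] 0.06974103504525087 120
[ 0.5013 -0.34    0.0719] [ 0.5029 -0.3383  0.0726]
```

{"op": "step_arm", "data": {
  "targets": [
    [[0, 0.08, -0.78, 0, 0], [0, 0.08, -0.78, 0, 0], [0, 0.08, -0.78, 0, 0], [0, 0.07, -0.78, 0, 0], [0, 0, 0, 0.8, 0], [0, 0, 0, 0.8, 0], [0, 0, 0, 0.8, 0], [0, 0, 0, 0.7, 0], [0, 0, 0, 0, 0], [0, 0, 0, 0, 0]]
  ]
}}

```text
time: 18.3
eef_pos: [0.5061, -0.3372, 0.1036]
tcp_rot: [-0.08, 0.997, 0.002, -0.002]
contact_force: [0.4, -0.7, -0.5]
opening: 0.412
```

```bash
python3 - <<'E'
from h import *
c=cam('wrist');save(c,'w12');s=cam('scene');im=s['pixels'][150:300,60:230,::-1];cv2.imwrite('pics/s12.png',cv2.resize(im,None,fx=4,fy=4,interpolation=cv2.INTER_CUBIC));s=get_state();print(s['eef_pos'],s['contact_force'])
E
```

```text
[ 0.50833816 -0.33978516  0.10788372] [-0.17038516 -0.18889169  0.02023585]
```

View pics/s12.png

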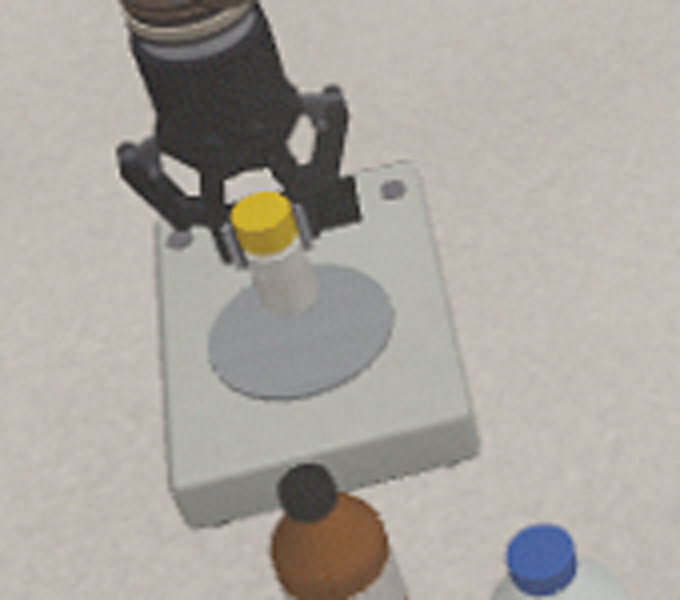

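View pics/w12.png

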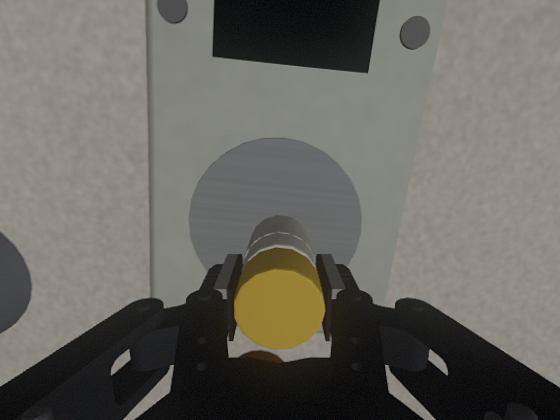

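{"op": "step_arm", "data": {
  "targets": [
    [[0, 0, 0, 0.2, 0], [0, 0, 0, 0.2, 0], [0, 0, 0, 0.15, 0], [0, 0, 0, 0, 0], [0, 0, 0, 0, 0]]
  ]
}}

```text
time: 18.82
eef_pos: [0.5065, -0.3394, 0.0829]
tcp_rot: [-0.078, 0.997, 0.0, -0.0]
contact_force: [0.9, -0.7, -0.8]
opening: 0.412
```

{"op": "step_arm", "data": {
  "targets": [
    [[0, 0, 0, 0.07, 0], [0, 0, 0, 0.05, 0], [0, 0, 0, 0, 0], [0, 0, 0, 0, 0]]
  ]
}}

```text
time: 19.15
eef_pos: [0.5068, -0.3397, 0.0786]
tcp_rot: [-0.079, 0.997, 0.0, -0.0]
contact_force: [-0.7, 0.4, -0.8]
opening: 0.41
```

{"op": "step_arm", "data": {
  "targets": [
    [[0, 0, 0, 0.04, 0], [0, 0, 0, 0, 0], [0, 0, 0, 0, 0]]
  ]
}}

```text
time: 19.4
eef_pos: [0.5069, -0.3397, 0.0771]
tcp_rot: [-0.079, 0.997, 0.0, -0.0]
contact_force: [-0.9, 0.3, 0.2]
opening: 0.419
```

```bash
python3 - <<'E'
from h import *
c=cam('wrist');save(c,'w13');s=cam('scene');im=s['pixels'][150:300,60:230,::-1];cv2.imwrite('pics/s13.png',cv2.resize(im,None,fx=4,fy=4,interpolation=cv2.INTER_CUBIC));s=get_state();print(s['eef_pos'],s['contact_force'])
E
```

```text
[ 0.50690275 -0.33973706  0.07718617] [-0.06166924  0.13453719 -0.13693386]
```

View pics/s13.png

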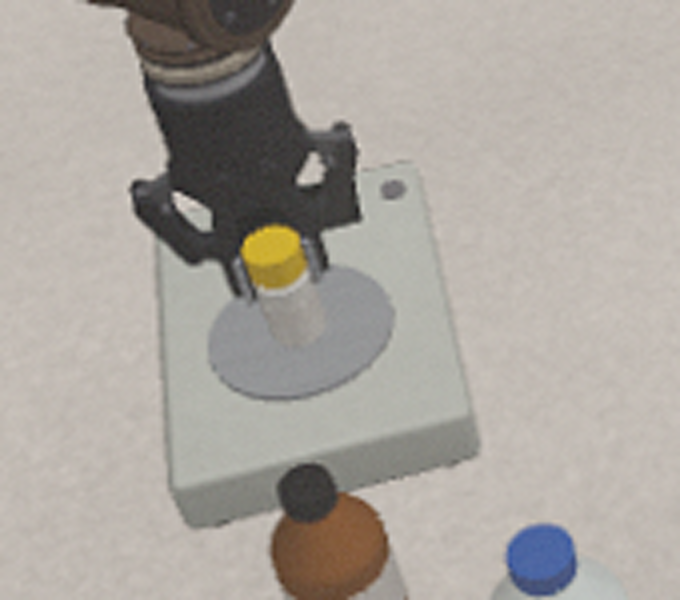

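{"op": "step_arm", "data": {
  "targets": [
    [[0, 0, 0, 0.03, 0], [0, 0, 0, 0, 0], [0, 0, 0, 0, 0]]
  ]
}}

```text
time: 19.75
eef_pos: [0.5068, -0.3397, 0.0758]
tcp_rot: [-0.079, 0.997, 0.0, -0.0]
contact_force: [-0.1, -0.6, -0.5]
opening: 0.409
```

{"op": "step_arm", "data": {
  "targets": [
    [[0, 0, 0, 0.03, 0], [0, 0, 0, 0, 0], [0, 0, 0, 0, 0]]
  ]
}}

```text
time: 20.0
eef_pos: [0.507, -0.3398, 0.0757]
tcp_rot: [-0.079, 0.997, 0.0, 0.0]
contact_force: [-2.6, 2.6, 5.3]
opening: 0.411
```

It touched down: the force rose to 5 N and the height matches what I expected. Releasing.

{"op": "step_arm", "data": {
  "targets": [
    [[0.45, 0, 0, -0.02, 0], [0.5, 0, 0, 0, 0], [0.6, 0, 0, 0, 0], [0.65, 0, 0, 0, 0], [0.65, 0, 0, 0, 0], [0.65, 0, 0, -0.3, 0], [0.65, 0, 0, -0.7, 0], [0.65, 0, 0, -1, 0], [0.65, 0, 0, -1, 0], [0.65, 0, 0, -1, 0]]
  ]
}}

```text
time: 20.83
eef_pos: [0.5066, -0.3395, 0.2379]
tcp_rot: [-0.079, 0.997, -0.0, 0.0]
contact_force: [0.8, -0.4, -0.4]
opening: 0.648
```

{"op": "step_arm", "data": {
  "targets": [
    [[0.65, 0.5, 0, -0.5, 0], [0.65, 0.5, 0, 0, 0], [0.65, 0, 0, 0, 0], [0.65, 0, 0, 0, 0], [0.65, 0, 0, 0, 0]]
  ]
}}

```text
time: 21.25
eef_pos: [0.4674, -0.3456, 0.2551]
tcp_rot: [-0.078, 0.997, 0.0, -0.0]
contact_force: [0.4, 0.5, -0.6]
opening: 0.648
```

```bash
python3 - <<'E'
from h import *
c=cam('wrist');save(c,'w14');s=cam('scene');save(s,'s14');st_=get_state();print(st_['eef_pos'],st_['contact_force'],st_['time'])
hsv=cv2.cvtColor(c['pixels'],cv2.COLOR_RGB2HSV);m=cv2.inRange(hsv,(18,100,40),(38,255,255))
n,l,st,ce=cv2.connectedComponentsWithStats(m);i=1+np.argmax(st[1:,4]);print(ce[i],st[i],plane(c,[ce[i]],.145))
E
```

```text
[ 0.46752707 -0.3455041   0.25447093] [0.17708142 0.10733542 0.98170402] 21.35
[278.87119234 240.16449086] [ 261  220   37   40 1149] [[ 0.5036793  -0.34065774  0.145     ]]
```

View pics/w14.png

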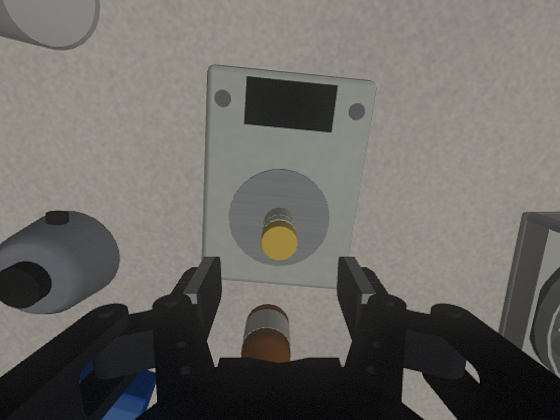

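View pics/s14.png

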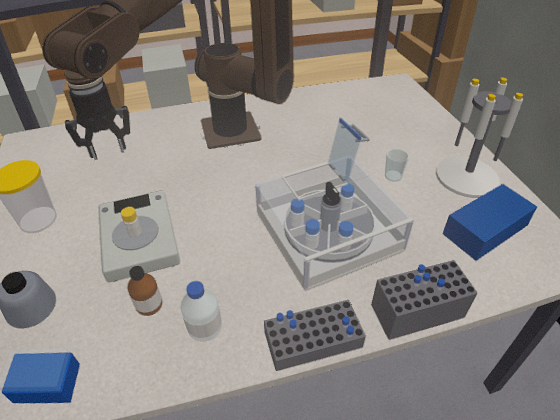

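The wrist view shows the cap at (279,240), and its position on the cap-top plane is about 1 mm from the pan centre. The scene view shows the bottle upright on the pan, the hatch open, and all four blue caps standing. Nothing touches the arm, so I'm handing in.

```bash
python3 -c "
from h import *
print(sign_off())"
```

```text
the job is handed in; nothing more can be done
None
```

I turned the carousel about 177° with its knob, which put the yellow-capped bottle about 1 mm from the middle of the hatch opening. I then lifted the hatch past its balance point; it swung on by itself and stayed open. Last, I took the bottle out, set it on the pan, released it and handed in at about 21 s of the 72 s allowed.

**Last checks (all by camera):**
- **Yellow bottle:** its cap is about 1 mm from the measured pan centre, and it looks upright in the last pictures. Touchdown force was about 5 N.
- **Hatch and blue bottles:** the hatch is open and the four blue-capped bottles are standing in the carousel.
- **Bystanders and arm:** the bystanders show no sign of having moved, and the arm is clear of everything. I judged this by eye and did not measure it.
- **Not measured:** I did not measure the final hatch angle or the bottle's tilt as numbers.

**What failed or disagreed:**
- **First knob grasp:** it closed on nothing. In the wrist camera's depth picture the real fingertips are about 38 mm short of the reported TCP along the tool axis. I corrected every later height for this, and the openings on the knob, bar and bottle (0.157, 0.105 and 0.413) matched their sizes.
- **Bar height:** triangulating the lifting bar's height between wrist views was inconsistent (0.12 to 0.16 m). I used the given 0.159 m, and the grip confirmed it.
- **Pan position:** the scene camera's circle fit for the pan was off by about 10 mm in position and radius. I used the wrist and top views instead; they agreed within 4 mm and both gave the right 60 mm radius.

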